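# Hang the two wire blanching baskets on the drain stand's free hooks

## Task

Two wire blanching baskets stand on the hob, a deep one and a shallow one, and must drain. Hang each by its bail on a free hook of the drain stand behind them, the bend in the middle of the bail lying in the crook of the hook, so that both hang free and straight above the drip tray and come to rest; only the tall hook is high enough for the deep basket. Leave the third basket hanging on its hook, and do not push the pot lid or the other things about.

Things in the scene. Friction and masses are not known exactly. Their poses are not given: they have to be found in the camera images.
- basket_deep: deep round steel wire basket on the grates (top z = 0.066); foot 132 mm, rim 140 mm across (lugs 150), rim height 95 mm, 0.22-0.45 kg. Origin: centre of underside. Fixed bail of 8 mm wire over its y axis: flat shoulders 180 mm up (wire centre), 16-55 mm either side of the axis, pointed bend between them peaking at 190 mm. Grip a shoulder 36 mm off the axis. Any yaw; half a turn looks alike
- basket_deep_bend (a point): point where a hook's centre line lies when deep basket's bail hangs seated on it: on the basket's axis, 180.6 mm above its underside, 9.4 mm below the wire centre at the top of the bend
- basket_shallow: shallow basket of the same make on the grates: same diameters, rim 50 mm above its underside, 0.17-0.35 kg; bail over its y axis, flat shoulders 110 mm up (wire centre, 16 to 55 mm either side of the axis), bend peaking at 120 mm. Origin: centre of underside. Any yaw; alike after half a turn
- basket_shallow_bend (a point): point where a hook's centre line lies when shallow basket's bail hangs seated on it: on the basket's axis, 110.6 mm above its underside, 9.4 mm below the wire centre at the top of the bend
- basket_hung: a second shallow basket, the same as basket_shallow, that already hangs on hook_taken and must stay there; its neighbours will hang with about 20 mm between the baskets' sides. Origin at the centre of its underside
- drain_stand: fixed stand on the grates behind the baskets: aluminium drip tray 200 x 520 mm (x from -85 to +115 mm), 20 mm high, with a steel bar along its rear that carries the three hooks, 160 mm apart in any order. Origin at the tray's underside below the line of the crooks; yaw a few degrees. Left of it a tall oven fills y > 0.405 from x = 0.466 on, up to z = 0.54: keep the arm clear of it
- hook_tall: bent 8 mm bar rising from the stand's rear bar; origin at its foot; it rises 238 mm, runs forward along its own -x and slopes down to the crook, 95 mm in front of the upright and 214 mm above the foot, then turns up in a 20 mm tip with an 11 mm ball 20.5 mm in front of the seat. The tall free hook, for the deep basket
- hook_tall_seat (a point): lowest point of the crook of the tall hook, on the centre line of its 8 mm bar, about 310 mm above the work surface z = 0; the point's axes are the hook's: the hook points along its own -x
- hook_low: bent 8 mm bar rising from the stand's rear bar; origin at its foot; it rises 153 mm, runs forward along its own -x and slopes down to the crook, 95 mm in front of the upright and 129 mm above the foot, then turns up in a 20 mm tip with an 11 mm ball 20.5 mm in front of the seat. The low free hook, too low for the deep basket
- hook_low_seat (a point): lowest point of the crook of the low free hook, on the centre line of its 8 mm bar, about 225 mm above the work surface z = 0; the point's axes are the hook's: the hook points along its own -x
- hook_taken: bent 8 mm bar rising from the stand's rear bar; origin at its foot; it rises 153 mm, runs forward along its own -x and slopes down to the crook, 95 mm in front of the upright and 129 mm above the foot, then turns up in a 20 mm tip with an 11 mm ball 20.5 mm in front of the seat. A low hook like hook_low, taken by basket_hung
- hook_taken_seat (a point): lowest point of the crook of the taken low hook, on the centre line of its 8 mm bar, about 225 mm above the work surface z = 0; the point's axes are the hook's: the hook points along its own -x
- basket_hung_bend (a point): point where a hook's centre line lies when hanging basket's bail hangs seated on it: on the basket's axis, 110.6 mm above its underside, 9.4 mm below the wire centre at the top of the bend
- pot_lid: steel pot lid lying on the grates in one row with the two baskets: 162 mm across, 35 mm high with its knob; origin at the centre of its underside
- spring_tongs: steel tongs, 232 mm long, on the front deck (z = 0.036); origin at the middle of the underside
- steel_shaker: steel shaker, 55 mm across and 86 mm high, on the front deck; origin at its underside

How it is judged:
At the end, for the whole second after the job is handed in: Deep basket on the tall hook, shallow one on the low free hook: bail bend within 12 mm of the crook, borne by the hook, within 0.2 rad of upright, not touching the tray, its bar or another basket, almost still; the third basket still in its crook (15 mm) and upright (distance between basket_deep_bend and hook_tall_seat below 0.012 m and angle between each of basket_deep, basket_shallow, basket_hung's own z axis and vertical below 0.2 rad and contact force between basket_deep and hook_tall above 0.5 N and contact force between each of basket_deep, basket_shallow and drain_stand below 0.1 N and linear speed of each of basket_deep, basket_shallow below 0.05 m/s and angular speed of each of basket_deep, basket_shallow below 0.6 rad/s and distance between basket_shallow_bend and hook_low_seat below 0.012 m and contact force between basket_shallow and hook_low above 0.5 N and contact force between basket_deep and basket_shallow below 0.1 N and contact force between each of basket_deep, basket_shallow and basket_hung below 0.1 N and distance between basket_hung_bend and hook_taken_seat below 0.015 m).
It fails at once if the basket that already hangs is knocked off its hook (distance between basket_hung_bend and hook_taken_seat above 0.03 m).
It fails at once if the pot lid or another bystander is pushed more than 25 mm (distance of any of pot_lid, spring_tongs, steel_shaker from where it was at the start of the episode above 0.025 m).
It also fails if it takes over 72 s, if anything falls off the work surface, if the arm or the gripper's body presses on something with over 40 N, if the wrist force passes 120 N, or if a joint passes its speed limit or range.

## Robot

A 6-joint arm with a two-finger parallel gripper is mounted at the origin on a cart in front of the work surface, level with it; the furniture and walls round the work are solid. World frame = base frame: x ahead of the robot, y to its left, z up, the work surface at z = 0. Lengths are in m, angles in rad, forces in N, time in s.
With the tool pointing down it reaches from about 0.3 to 0.875 m from the base axis. Payload 6.4 kg.
Tool frame: the origin (TCP) lies midway between the tips of the shut fingers; the grasp point (between the pads) lies 19 mm behind it; z points along the fingers, y is the line along which they close (so a half turn about z gives the same grasp; the last joint's range is limited). The gripper opens to 85 mm and grips with 20 to 120 N. Pads are 22 mm wide; open, the fingers measure 114 mm over their backs; the gripper's body (76 mm by 85 mm) begins 54 mm behind the grasp point. The pads swing forward as they close: fully open they stand 13 mm farther back than shut.
Start: joints at [1.123, 0.181, 1.607, -0, 1.354, -0.206], TCP at [0.138, 0.558, 0.231] pointing down, gripper open.
Joint ranges: [-2.99, 2.99], [-0.89, 2.07], [0.3, 2.58], [-1.14, 4.28], [0, 2.63], [-3.12, 3.12]. Speed limits (rad/s): [2.57, 2.57, 3.01, 3.14, 3.14, 3.14].

## Interface

Orientations are given as a unit quaternion [w, x, y, z].
In Python, from bench import ctrl gives the robot as it stands.
- The arm moves only by the tool drive_tool, never from a script. Its argument "plan" is a list that holds one entry, the list of rows, each a list of 4 numbers: the shift along the tool's x, y, z scaled (see below), then the turn about the tool's z scaled (see below). In form: [[[x, y, z, roll], ...]]. A call has 1 to 12 rows; each row is the pose to reach, as a shift and turn from the pose commanded when the call began, along the tool's axes at that moment, turning the shorter way round; what a row does not reach only later rows make up. The controller multiplies each number of a shift by 400 mm and each number of a turn by 180 degrees. A row lasts 1/12 s, in which the tool goes at most 41.7 mm and 7.16 degrees, less where a joint would pass 70% of its speed; a pose out of reach is approached as far as the arm can. A call with a number of a shift or a turn outside -1 to 1 is refused whole. A call with a gripper value outside its range is refused whole. "jaw" is the closure, from 0 (fully open) to 1 (shut), set as the call begins (left out, the last holds). The fingers move at their own pace and stop on an object; the grip force is fixed at half the most. Time passes only in rows, so rows that repeat a pose let the fingers close. It gives the time, the measured TCP pose, the force, the opening and the grip force at its end, in the units of the state.
- ctrl.get_obs(): the state, without advancing time (a new reading comes with each control period).
- ctrl.camera(name): name is "scene" or "top" or "wrist"; returns (picture, depth): 400x640x3 uint8, red, green, blue; 400x640 float32, m along the optical axis (not along the pixel's ray), 0 where there is no reading.
- ctrl.camera_info(name): a dict with "camera_matrix" (3x3 intrinsics, pixels), "D" ([k1, k2, p1, p2, k3] as OpenCV has them; the pictures are not rectified), "R" (3x3) and "t" (3): a world point X has camera coordinates R X + t; the wrist camera has in their place "T_tool_cam" (4x4, takes a point from camera to tool coordinates, whose origin is the TCP and whose axes are the flange's). Camera axes: x right, y down, z forward; pixel columns grow to the right and rows downward; lengths in m; the calibration is good to about 2 mm. A picture is of the moment at which its call begins: read the wrist's pose just before it. camera_info takes no time and is no camera call.
- ctrl.hand_in(): hands the job in; it is judged then, once.
The state is a dict: "time_s": time; "q": joint angles; "dq": joint speeds; "joint_efforts": joint torques, N m; "eef_pos": TCP position; "eef_rot": TCP orientation; "wrist_force": force on the tool from outside, world axes, zero at the start; "torque": the same for the moment, N m; "opening": opening from 0.0 (shut) to 1.0 (fully open); "grasp_force": force on a finger pad.
Only numpy, scipy, OpenCV 4.12 (cv2) and the standard library are available. Lean on these libraries where they do the work, as an engineer would, in place of code of your own. Each camera call takes 0.05 s, during which the arm holds its last target. There are 200 camera calls.

## Working session

There is one attempt and no reset: what is moved stays moved. The work goes in short steps, Python scripts to look and compute and a tool call to move; the robot and the scene stay as the last step left them, time stands still between calls to the robot, and variables do not carry over. Pictures are saved under pics/ and viewed, at most 10 in all, crops included, and the job is handed in when it is done.

Besides the shell and the picture viewer there is one more tool, called in YAML: its name, and indented under it one key for each argument. drive_tool: Moves the arm, as the interface text tells. Its arguments: {"type":"object","properties":{"plan":{"type":"array"},"jaw":{"type":"number"}},"required":["plan"]}

```bash
mkdir -p pics; cat > h.py <<'E'
from bench import ctrl
import numpy as np, cv2
from scipy.spatial.transform import Rotation as Ro
def snap(name,fn=None):
    im,d=ctrl.camera(name); np.savez('/tmp/%s.npz'%name,im=im,d=d)
    if fn: cv2.imwrite('pics/'+fn,im[:,:,::-1])
    return im,d
def cloud(name,d,pose=None):
    i=ctrl.camera_info(name);K=np.array(i['camera_matrix'],float);D=np.array(i['D'],float)
    v,u=np.mgrid[:400,:640];p=np.stack([u,v],-1).reshape(-1,1,2).astype(float)
    n=cv2.undistortPoints(p,K,D).reshape(400,640,2)
    X=np.dstack([n*d[...,None],d])
    if name=='wrist':
        T=np.array(i['T_tool_cam']);X=X@T[:3,:3].T+T[:3,3]
        w,x,y,z=pose[1];return X@Ro.from_quat([x,y,z,w]).as_matrix().T+pose[0]
    return (X-np.array(i['t']))@np.array(i['R'])
E
python3 - <<'E'
from h import *
print(ctrl.get_obs())
a,_=snap('scene');b,_=snap('top')
cv2.imwrite('pics/scene.png',a[:,:,::-1]);cv2.imwrite('pics/top.png',b[:,:,::-1])
for n in('scene','top'):
  i=ctrl.camera_info(n);print(n,np.array(i['camera_matrix'])[0,0],i['D'],-np.array(i['R']).T@i['t'],np.array(i['R']).round(2).tolist())
print(ctrl.camera_info('wrist')['T_tool_cam'])
E
```

```text
{'time_s': 0.0, 'q': array([ 1.12270405e+00,  1.81556288e-01,  1.60798530e+00, -2.51710429e-05,
        1.35381237e+00, -2.06263890e-01]), 'dq': array([-0.00059649,  0.00014072,  0.00032684,  0.00132966, -0.00029142,
        0.00182306]), 'joint_efforts': array([ 4.35109423e-04, -4.44862425e+01, -3.51343846e+01, -3.02012086e-04,
        9.11178708e-03,  1.30188434e-05]), 'eef_pos': array([0.13742808, 0.55777126, 0.23038656]), 'eef_rot': array([-2.71380886e-04,  1.20617030e-01,  9.92698724e-01, -8.37885324e-04]), 'wrist_force': array([-0.44740806,  0.47794321, -0.43908513]), 'torque': array([-0.00188358,  0.02544386,  0.00807237]), 'grasp_force': 0.0, 'opening': 0.9999298665509807}
scene 498.26239770526786 [-0.15245595  0.          0.          0.          0.        ] [-0.21782663 -1.07233853  0.91654295] [[0.8, -0.59, 0.0], [-0.28, -0.38, -0.88], [0.52, 0.71, -0.47]]
top 494.5029054391755 [0.01598208 0.         0.         0.         0.        ] [0.02940085 0.0569597  1.42419661] [[-0.09, -1.0, 0.01], [-0.91, 0.08, -0.42], [0.42, -0.05, -0.91]]
[[ 8.26244050e-05 -9.54132062e-01 -2.99386040e-01  7.69472655e-02]
 [ 9.99999980e-01  2.49285141e-05  1.96533241e-04 -5.30443946e-04]
 [-1.80055418e-04 -2.99386050e-01  9.54132046e-01 -1.42902514e-01]
 [ 0.00000000e+00  0.00000000e+00  0.00000000e+00  1.00000000e+00]]
```

View pics/scene.png

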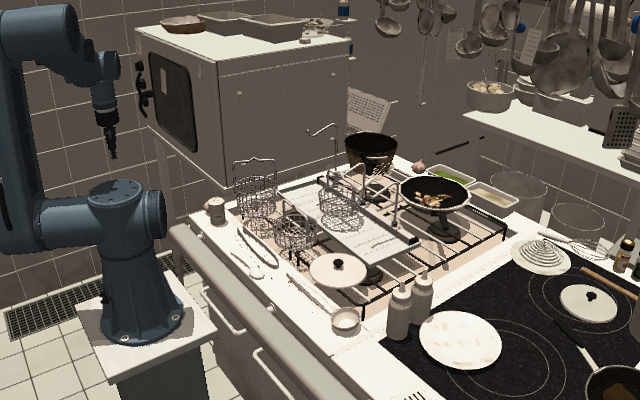

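View pics/top.png

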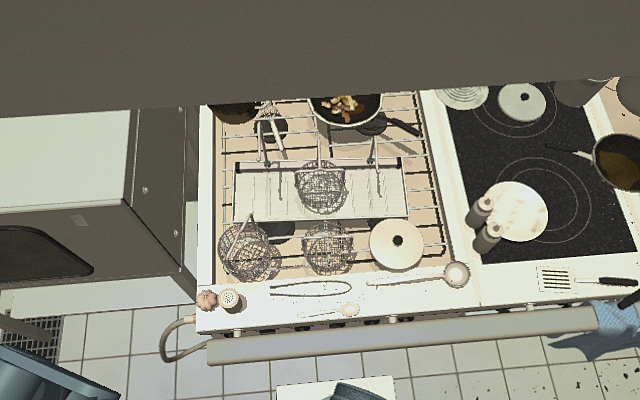

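The deep basket is at top-camera pixel (245,250), the shallow one at (328,248) and the lid at (398,243). The tray spans (235–405,160–220), with the hook uprights near (262,150), (318,150) and (374,150). The tall hook is on the left and the middle one is taken. Next I enlarge both views.

```bash
python3 - <<'E'
from h import *
t=np.load('/tmp/top.npz');s=np.load('/tmp/scene.npz')
cv2.imwrite('pics/t2.png',cv2.resize(t['im'][130:290,205:425,::-1],None,fx=3.6,fy=3.6,interpolation=cv2.INTER_CUBIC))
cv2.imwrite('pics/s2.png',cv2.resize(s['im'][115:295,225:425,::-1],None,fx=3.3,fy=3.3,interpolation=cv2.INTER_CUBIC))
for n,f in(('top',t),('scene',s)):
  P=cloud(n,f['d']);ok=(f['d']>0)&(P[...,0]>.35)&(P[...,0]<.95)&(P[...,1]<.40)&(P[...,1]>-.35)
  np.save('/tmp/P_%s.npy'%n,P)
  for lo,hi in((.235,.265),(.165,.185),(.29,.36),(.24,.26),(.215,.24),(.08,.092)):
    m=ok&(P[...,2]>lo)&(P[...,2]<hi)
    q=P[m];print(n,lo,hi,len(q));
    if 0<len(q):
      k=np.unique((q[:,:2]/.03).round().astype(int),axis=0,return_counts=True)
      print([(round(a*.03,2),round(b*.03,2),int(c)) for (a,b),c in zip(*k) if c>2][:40])
E
```

```text
top 0.235 0.265 371
[(np.float64(0.42), np.float64(0.24), 4), (np.float64(0.45), np.float64(0.24), 44), (np.float64(0.48), np.float64(0.21), 27), (np.float64(0.48), np.float64(0.24), 17), (np.float64(0.51), np.float64(0.21), 39), (np.float64(0.54), np.float64(0.18), 23), (np.float64(0.54), np.float64(0.21), 14), (np.float64(0.63), np.float64(-0.15), 4), (np.float64(0.66), np.float64(-0.15), 9), (np.float64(0.66), np.float64(0.0), 22), (np.float64(0.69), np.float64(-0.18), 4), (np.float64(0.69), np.float64(-0.15), 20), (np.float64(0.69), np.float64(0.0), 15), (np.float64(0.72), np.float64(-0.18), 13), (np.float64(0.72), np.float64(-0.15), 18), (np.float64(0.72), np.float64(0.0), 32), (np.float64(0.75), np.float64(-0.18), 12), (np.float64(0.75), np.float64(-0.15), 10), (np.float64(0.75), np.float64(0.0), 26), (np.float64(0.78), np.float64(0.0), 3), (np.float64(0.78), np.float64(0.15), 15)]
top 0.165 0.185 291
[(np.float64(0.42), np.float64(0.24), 7), (np.float64(0.48), np.float64(-0.09), 5), (np.float64(0.48), np.float64(-0.06), 19), (np.float64(0.48), np.float64(-0.03), 9), (np.float6
[... 10510 characters left out ...]
), np.float64(0.15), 11), (np.float64(0.51), np.float64(0.27), 4), (np.float64(0.54), np.float64(-0.06), 7), (np.float64(0.54), np.float64(0.03), 13), (np.float64(0.54), np.float64(0.18), 6), (np.float64(0.54), np.float64(0.27), 7), (np.float64(0.57), np.float64(-0.27), 10), (np.float64(0.57), np.float64(-0.24), 20), (np.float64(0.57), np.float64(-0.21), 11), (np.float64(0.57), np.float64(-0.18), 17), (np.float64(0.57), np.float64(-0.15), 14), (np.float64(0.57), np.float64(-0.12), 13), (np.float64(0.57), np.float64(-0.09), 12), (np.float64(0.57), np.float64(-0.06), 12), (np.float64(0.57), np.float64(-0.03), 8), (np.float64(0.57), np.float64(0.0), 12), (np.float64(0.57), np.float64(0.21), 4)]
```

View pics/t2.png

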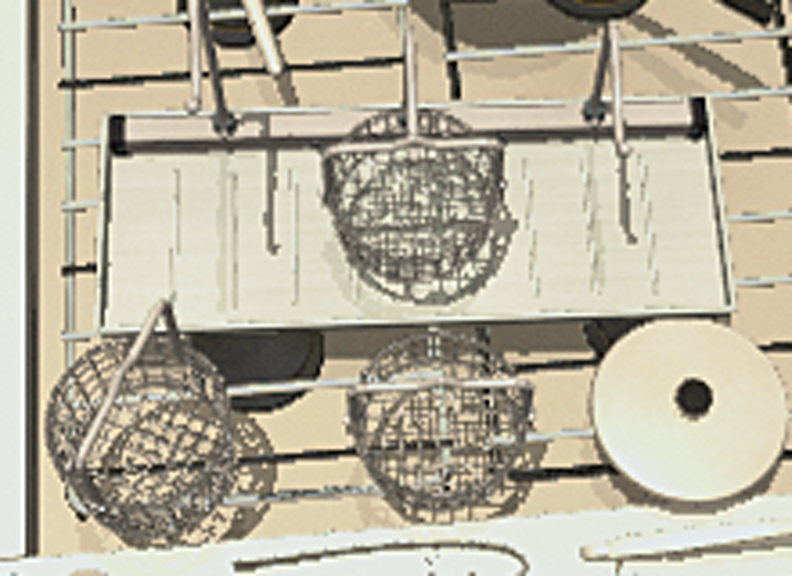

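View pics/s2.png

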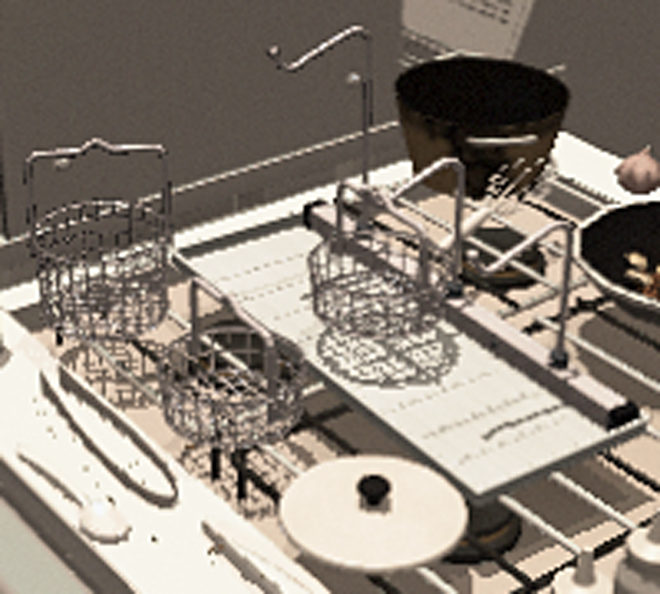

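Deep basket's bail runs mostly along x, the shallow one's along y. Tall hook is at y≈0.15, the taken one at 0 and the low one at −0.16. Next I fit wire models to the cloud.

```bash
cat > fit.py <<'E'
from h import *
from scipy.optimize import least_squares
def dist(P,poly):
    poly=np.array(poly,float);a,b=poly[:-1],poly[1:];ab=b-a
    t=np.clip(((P[:,None]-a)*ab).sum(-1)/(ab**2).sum(-1),0,1)
    return np.linalg.norm(P[:,None]-(a+t[...,None]*ab),axis=-1).min(1)
def solve(P,poly,g,r=.004,win=(.05,.025,.012),fixz=True):
    g=np.array(g,float)
    def res(p,Q):
        c,s=np.cos(p[2]),np.sin(p[2]);q=Q-[p[0],p[1],p[3]]
        q=np.c_[c*q[:,0]+s*q[:,1],-s*q[:,0]+c*q[:,1],q[:,2]]
        return (dist(q,poly)-r)
    for w in win:
        Q=P[np.abs(res(g,P))<w]
        if len(Q)<10: return g,len(Q),9
        g=least_squares(res,g,args=(Q,),loss='soft_l1',f_scale=.002).x
    return g,len(Q),float(np.median(np.abs(res(g,Q))))
def bail(H):return [(0,y*1e-3,z*1e-3) for y,z in((-57,H-25),(-55,H),(-16,H),(0,H+10),(16,H),(55,H),(57,H-25))]
def hook(h):return [(x*1e-3,0,z*1e-3) for x,z in((95,-h+30),(95,24),(75,24),(0,0),(-20.5,20))]
def pts(n,f='/tmp/P_%s.npy'):
    P=np.load(f%n).reshape(-1,3);return P[np.isfinite(P).all(1)&(P[:,0]>.3)&(P[:,0]<1)&(P[:,1]<.38)&(P[:,1]>-.35)&(P[:,2]>.11)&(P[:,2]<.4)]
E
python3 - <<'E'
from fit import *
for n in('top','scene'):
    P=pts(n);print(n)
    for nm,poly,g in(('deep',bail(180),(.487,.215,1.1,.066)),('shal',bail(110),(.50,0,.05-.2,.066)),('hung',bail(110),(.665,0,-.1,.115)),
      ('tall',hook(214),(.685,.15,0,.31)),('low',hook(129),(.665,-.16,0,.225)),('taken',hook(129),(.675,0,0,.225))):
        zlo={'deep':.22,'shal':.152,'hung':.2,'tall':.13}.get(nm,.13)
        Q=P[(P[:,2]>zlo)&(np.hypot(P[:,0]-g[0]-(.04 if 't'in nm[:1] or nm=='low' else 0),P[:,1]-g[1])<.1)]
        p,k,e=solve(Q,poly,g);print(nm,p.round(4),k,round(e,4))
E
```

```text
top
deep [0.494  0.2174 1.0919 0.0682] 185 0.0014
shal [ 0.4965 -0.0093 -0.0457  0.0695] 167 0.0014
hung [ 0.6748 -0.005  -0.0389  0.1163] 176 0.0017
tall [ 0.6821  0.1515 -0.0499  0.312 ] 217 0.0008
low [ 0.6644 -0.162  -0.0126  0.2285] 157 0.0013
taken [ 0.6644 -0.004  -0.0367  0.2278] 157 0.0017
scene
deep [0.4906 0.2165 1.0708 0.067 ] 138 0.0021
shal [ 0.4946 -0.0154 -0.0442  0.0654] 114 0.0016
hung [ 0.6709 -0.0078 -0.0284  0.1144] 113 0.0023
tall [ 0.6799  0.1503 -0.0599  0.3097] 199 0.0013
low [ 0.664  -0.1636 -0.0356  0.2235] 191 0.0012
taken [ 0.6722 -0.0077 -0.0228  0.2257] 187 0.0014
```

```bash
cat >> h.py <<'E'
def state():
    o=ctrl.get_obs();w,x,y,z=o['eef_rot'];R=Ro.from_quat([x,y,z,w]).as_matrix()
    return o,R,np.arctan2(R[1,0],R[0,0])
def go(*targets):
    o,R,psi=state();p=o['eef_pos'];print('t',o['time_s'],'p',p.round(4),'psi',psi.round(4),'F',o['wrist_force'].round(1),'open',round(o['opening'],3))
    for x,y,z,ps in targets:
        d=R.T@(np.array([x,y,z])-p);tr=-(ps-psi+np.pi)%(2*np.pi)-np.pi if 0 else (-(ps-psi)+np.pi)%(2*np.pi)-np.pi
        print('target',(x,y,z,ps),'row',(d/.4).round(4).tolist(),round(tr/np.pi,4),'mm',round(np.linalg.norm(d)*1e3))
E
python3 -c "
from h import *
go((.1374,.5578,.32,2.9),(.4605,.234,.31,2.653))"
```

```text
t 0.1 p [0.1375 0.5578 0.2305] psi 2.8998 F [ 0.  -0.2  0.6] open 1.001
target (0.1374, 0.5578, 0.32, 2.9) row [0.0002, -0.0004, -0.2239] -0.0001 mm 90
target (0.4605, 0.234, 0.31, 2.653) row [-0.9779, -0.5929, -0.1982] 0.0786 mm 464
```

drive_tool:
  plan:
    - [[0,0,-0.2239,0],[0,0,-0.2239,0],[-0.9779,-0.5929,-0.1982,0.0786],[-0.9779,-0.5929,-0.1982,0.0786],[-0.9779,-0.5929,-0.1982,0.0786],[-0.9779,-0.5929,-0.1982,0.0786],[-0.9779,-0.5929,-0.1982,0.0786],[-0.9779,-0.5929,-0.1982,0.0786],[-0.9779,-0.5929,-0.1982,0.0786],[-0.9779,-0.5929,-0.1982,0.0786],[-0.9779,-0.5929,-0.1982,0.0786],[-0.9779,-0.5929,-0.1982,0.0786]]
  jaw: 0

```text
time_s: 1.1
eef_pos: [0.4327, 0.2615, 0.3107]
eef_rot: [-0.0, 0.242, 0.97, -0.0]
wrist_force: [1.0, 0.5, -0.3]
opening: 1.001
grasp_force: 0.0
```

drive_tool:
  plan:
    - [[0,0,0,0],[0,0,0,0],[0,0,0,0],[0,0,0,0]]

```text
time_s: 1.43
eef_pos: [0.431, 0.264, 0.3107]
eef_rot: [-0.0, 0.241, 0.97, -0.0]
wrist_force: [0.0, -0.7, 0.8]
opening: 1.001
grasp_force: 0.0
```

```bash
python3 - <<'E'
from fit import *
o,R,psi=state();pose=(o['eef_pos'],o['eef_rot'])
im,d=snap('wrist','w1.png');P=cloud('wrist',d,pose)
np.save('/tmp/P_wrist.npy',P);Q=P[d>0]
Q=Q[(Q[:,2]>.225)&(Q[:,2]<.27)&(np.hypot(Q[:,0]-.49,Q[:,1]-.217)<.1)]
print(len(Q),solve(Q,bail(180),(.492,.217,1.08,.066),win=(.02,.01,.006)))
go((.4605,.234,.227,2.653))
E
```

```text
1289 (array([0.48715954, 0.22160534, 1.09784511, 0.06697761]), 1289, 0.0007559237466086173)
t 1.4833 p [0.4309 0.2643 0.3109] psi 2.6548 F [ 0.7 -0.1 -0.4] open 1.0
target (0.4605, 0.234, 0.227, 2.653) row [-0.1008, -0.0322, 0.2096] 0.0006 mm 94
```

View pics/w1.png

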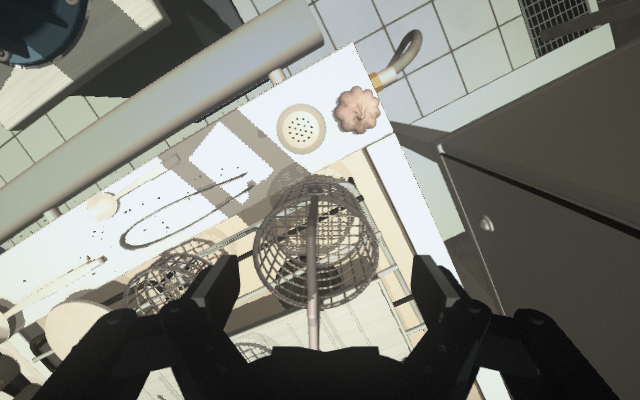

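```bash
python3 -c "
from h import *
go((.458,.2356,.29,2.661),(.458,.2356,.228,2.661))"
```

```text
t 1.4833 p [0.4309 0.2643 0.3109] psi 2.6548 F [ 0.7 -0.1 -0.4] open 1.0
target (0.458, 0.2356, 0.29, 2.661) row [-0.0934, -0.0316, 0.0521] -0.002 mm 45
target (0.458, 0.2356, 0.228, 2.661) row [-0.0935, -0.0316, 0.2071] -0.002 mm 92
```

drive_tool:
  plan:
    - [[-0.0934,-0.0316,0.0521,-0.002],[-0.0934,-0.0316,0.0521,-0.002],[-0.0935,-0.0316,0.13,-0.002],[-0.0935,-0.0316,0.17,-0.002],[-0.0935,-0.0316,0.2071,-0.002],[-0.0935,-0.0316,0.2071,-0.002],[-0.0935,-0.0316,0.2071,-0.002],[-0.0935,-0.0316,0.2071,-0.002]]

```text
time_s: 2.15
eef_pos: [0.4591, 0.2354, 0.2293]
eef_rot: [0.001, 0.238, 0.971, 0.0]
wrist_force: [0.5, -0.1, -0.4]
opening: 1.001
grasp_force: 0.0
```

drive_tool:
  plan:
    - [[0,0,0,0],[0,0,0,0],[0,0,0,0],[0,0,0,0],[0,0,0,0],[0,0,0,0],[0,0,0,0],[0,0,0,0],[0,0,0,0],[0,0,0,0],[0,0,0,0],[0,0,0,0]]
  jaw: 1

```text
time_s: 3.15
eef_pos: [0.459, 0.2347, 0.2282]
eef_rot: [0.0, 0.239, 0.971, 0.0]
wrist_force: [0.3, 2.2, 1.6]
opening: 0.07
grasp_force: 58.5
```

```bash
python3 -c "
from h import *
go((.458,.2356,.228,2.661),(.458,.2356,.32,2.661))"
```

```text
t 3.15 p [0.459  0.2347 0.2282] psi 2.6593 F [0.3 2.2 1.6] open 0.07
target (0.458, 0.2356, 0.228, 2.661) row [0.0033, 0.0009, 0.0004] -0.0006 mm 1
target (0.458, 0.2356, 0.32, 2.661) row [0.0032, 0.001, -0.2296] -0.0006 mm 92
```

drive_tool:
  plan:
    - [[0,0,-0.06,0],[0,0,-0.12,0],[0,0,-0.18,0],[0,0,-0.255,0],[0,0,-0.255,0.18],[0,0,-0.255,0.3635],[0,0,-0.255,0.3635],[0,0,-0.255,0.3635],[0,0,-0.255,0.3635],[0,0,-0.255,0.3635],[0,0,-0.255,0.3635],[0,0,-0.255,0.3635]]

```text
time_s: 4.15
eef_pos: [0.4584, 0.2341, 0.329]
eef_rot: [-0.0, 0.678, 0.735, -0.001]
wrist_force: [0.5, -0.8, -3.8]
opening: 0.067
grasp_force: 58.9
```

drive_tool:
  plan:
    - [[0,0,0,0.0],[0,0,0,0],[0,0,0,0],[0,0,0,0],[0,0,0,0],[0,0,0,0]]

```text
time_s: 4.65
eef_pos: [0.4589, 0.2345, 0.33]
eef_rot: [-0.0, 0.675, 0.738, -0.0]
wrist_force: [-0.6, 0.7, -2.7]
opening: 0.068
grasp_force: 58.9
```

```bash
python3 - <<'E'
from fit import *
o,R,psi=state();p=o['eef_pos'];print(p,psi)
for n in('top','scene'):
    im,d=snap(n,'deep_%s.png'%n);P=cloud(n,d);Q=P[(d>0)&(P[...,2]>.30)&(P[...,2]<.37)]
    u=np.array([np.cos(psi),np.sin(psi)])
    g=(*(p[:2]-.036*u),psi-np.pi/2,p[2]+.019-.18)
    Q=Q[np.hypot(Q[:,0]-g[0],Q[:,1]-g[1])<.075];print(np.round(g,4))
    print(n,len(Q),solve(Q,bail(180),g,win=(.03,.015,.008)))
go((.62,.19,.33,1.517))
E
python3 -c "
import cv2
a=cv2.imread('pics/deep_scene.png')[60:290,180:430]
cv2.imwrite('pics/deep_c.png',cv2.resize(a,None,fx=2.5,fy=2.5))"
```

```text
[0.4589217  0.23450984 0.3300382 ] 1.6602083809007466
[0.4621 0.1987 0.0894 0.169 ]
top 96 (array([0.46287614, 0.18495296, 0.08766394, 0.16683565]), 91, 0.0009790893621561877)
[0.4621 0.1987 0.0894 0.169 ]
scene 227 (array([0.45670322, 0.18466799, 0.19330363, 0.16944115]), 131, 0.002228453515476521)
t 4.75 p [0.459  0.2345 0.3301] psi 1.6598 F [ 0.1 -0.5 -2.9] open 0.069
target (0.62, 0.19, 0.33, 1.517) row [-0.1467, 0.3911, 0.0003] 0.0454 mm 167
```

View pics/deep_c.png

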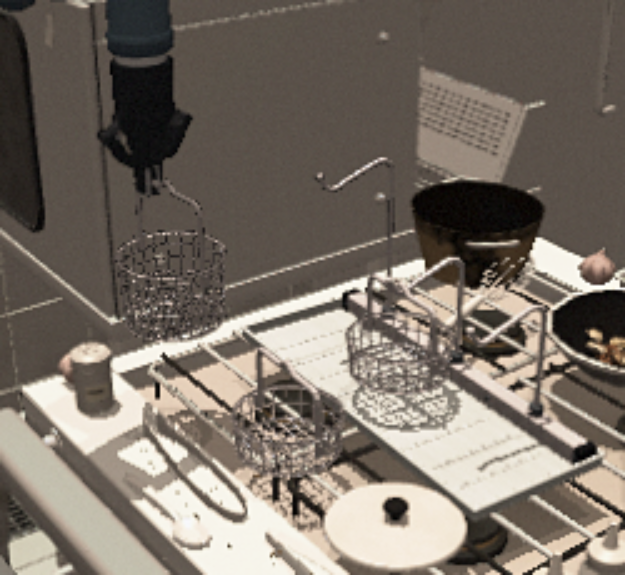

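The basket is held upright: gripper at crop (150,170), the bend peak next to it at (168,182). I measure the bend profile along the bail.

```bash
python3 - <<'E'
from h import *
o,R,psi=state();p=o['eef_pos'];u=np.array([np.cos(psi),np.sin(psi)]);v=np.array([-u[1],u[0]])
for n in('top','scene'):
    d=np.load('/tmp/%s.npz'%n)['d'];P=cloud(n,d);Q=P[(d>0)&(P[...,2]>.26)]
    q=Q-p;s=q[:,:2]@u;w=q[:,:2]@v;m=(np.abs(w)<.03)&(s<-.005)&(s>-.13)
    print(n)
    for a in np.arange(-.12,-.01,.006):
        k=m&(s>=a)&(s<a+.006)
        if k.sum(): j=Q[k][:,2]>Q[k][:,2].max()-.012;print(round(-a*1e3-3),k.sum(),'ztop',(Q[k][:,2].max()).round(4),'w',np.median(w[k][j]).round(4))
E
```

```text
top
111 19 ztop 0.3395 w 0.0027
105 38 ztop 0.3487 w 0.0026
99 9 ztop 0.3535 w 0.0015
93 8 ztop 0.3556 w 0.0015
87 11 ztop 0.3514 w 0.0012
81 6 ztop 0.3544 w 0.0019
75 12 ztop 0.354 w 0.0017
69 44 ztop 0.6749 w 0.0146
63 116 ztop 0.6974 w 0.0092
57 105 ztop 0.698 w 0.0059
51 106 ztop 0.6985 w 0.0018
45 99 ztop 0.6986 w -0.006
39 174 ztop 0.6943 w 0.0045
33 263 ztop 0.6934 w 0.0013
27 233 ztop 0.6939 w 0.0032
21 139 ztop 0.6939 w 0.002
15 130 ztop 0.6936 w 0.0057
9 123 ztop 0.6939 w 0.0046
scene
117 3 ztop 0.3316 w 0.0087
111 29 ztop 0.3376 w 0.0028
105 40 ztop 0.3456 w 0.0041
99 5 ztop 0.3497 w 0.0034
93 6 ztop 0.3497 w 0.0051
87 2 ztop 0.3487 w 0.0003
81 5 ztop 0.3523 w 0.0047
75 1 ztop 0.3475 w 0.0047
69 83 ztop 0.6888 w 0.0205
63 334 ztop 0.6935 w 0.0139
57 120 ztop 0.6939 w -0.0038
51 18 ztop 0.6945 w 0.0002
45 15 ztop 0.5902 w 0.002
39 216 ztop 0.5976 w 0.0071
33 324 ztop 0.5959 w 0.0085
27 166 ztop 0.6903 w 0.0037
21 69 ztop 0.69 w 0.0052
15 145 ztop 0.6896 w 0.0084
9 218 ztop 0.6902 w 0.0113
```

```bash
python3 - <<'E'
from h import *
o,R,psi=state();p=o['eef_pos'];u=np.array([np.cos(psi),np.sin(psi)]);v=np.array([-u[1],u[0]])
for n in('top','scene'):
    d=np.load('/tmp/%s.npz'%n)['d'];P=cloud(n,d);Q=P[(d>0)&(P[...,2]>.32)&(P[...,2]<.375)]
    q=Q-p;s=q[:,:2]@u;w=q[:,:2]@v;m=(np.abs(w)<.015)&(s<-.005)&(s>-.13)
    print(n)
    for a in np.arange(-.114,-.01,.004):
        k=m&(s>=a)&(s<a+.004)
        if k.sum(): print(round(-a*1e3-2),k.sum(),'ztop',(Q[k][:,2].max()).round(4))
E
python3 - <<'E'
import cv2
a=cv2.imread('pics/deep_scene.png')[110:200,215:285]
cv2.imwrite('pics/deep_d.png',cv2.resize(a,None,fx=6,fy=6,interpolation=2))
E
```

```text
top
108 8 ztop 0.3463
104 11 ztop 0.3487
100 6 ztop 0.3535
96 5 ztop 0.3525
92 5 ztop 0.3556
88 8 ztop 0.3514
84 5 ztop 0.3544
80 4 ztop 0.3517
76 8 ztop 0.3511
72 7 ztop 0.354
68 5 ztop 0.3536
64 4 ztop 0.3548
60 8 ztop 0.3543
56 1 ztop 0.3512
scene
112 2 ztop 0.335
108 10 ztop 0.3449
104 6 ztop 0.3456
100 3 ztop 0.3458
96 4 ztop 0.3497
92 4 ztop 0.3485
84 3 ztop 0.3487
80 4 ztop 0.3523
76 1 ztop 0.3475
72 2 ztop 0.3487
68 3 ztop 0.3511
64 2 ztop 0.3486
60 2 ztop 0.3509
56 3 ztop 0.3508
52 5 ztop 0.3537
48 3 ztop 0.3565
44 3 ztop 0.3599
40 2 ztop 0.357
36 5 ztop 0.3593
32 2 ztop 0.357
28 3 ztop 0.3528
24 1 ztop 0.3513
20 1 ztop 0.3463
16 4 ztop 0.3749
12 18 ztop 0.3726
```

View pics/deep_d.png

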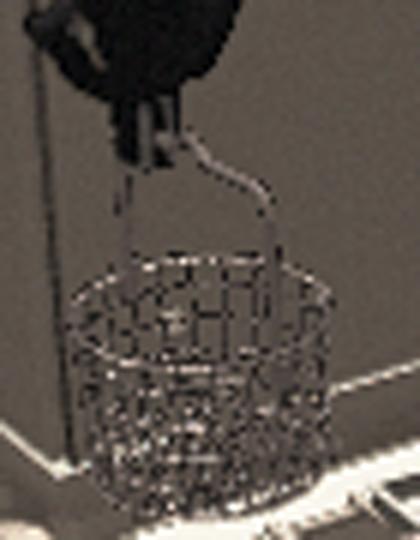

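Bend rises between 28 and 52 mm from the TCP, so its centre is 40 mm off the grip. Moving in front of the tall hook.

```bash
python3 -c "
from h import *
go((.600,.195,.33,1.517))"
```

```text
t 4.75 p [0.459  0.2345 0.3301] psi 1.6598 F [ 0.1 -0.5 -2.9] open 0.069
target (0.6, 0.195, 0.33, 1.517) row [-0.1298, 0.3424, 0.0003] 0.0454 mm 146
```

drive_tool:
  plan:
    - [[-0.02,0.05,0,0.01],[-0.045,0.12,0,0.02],[-0.07,0.19,0,0.03],[-0.1,0.26,0,0.04],[-0.12,0.32,0,0.0454],[-0.1298,0.3424,0,0.0454],[-0.1298,0.3424,0,0.0454],[-0.1298,0.3424,0,0.0454],[-0.1298,0.3424,0,0.0454],[-0.1298,0.3424,0,0.0454],[-0.1298,0.3424,0,0.0454],[-0.1298,0.3424,0,0.0454]]

```text
time_s: 5.75
eef_pos: [0.5994, 0.1954, 0.3306]
eef_rot: [0.0, 0.726, 0.688, 0.0]
wrist_force: [0.0, -1.1, -4.6]
opening: 0.07
grasp_force: 58.9
```

drive_tool:
  plan:
    - [[0,0,0,0],[0,0,0,0],[0,0,0,0],[0,0,0,0],[0,0,0,0],[0,0,0,0]]

```text
time_s: 6.25
eef_pos: [0.6, 0.1948, 0.3301]
eef_rot: [-0.0, 0.726, 0.688, -0.0]
wrist_force: [0.4, 0.0, -3.3]
opening: 0.071
grasp_force: 58.9
```

```bash
cat > chk.py <<'E'
from fit import *
def profile(sgn,win=.015,zr=(-.01,.045),bins=4):
    o,R,psi=state();p=o['eef_pos'];u=sgn*np.array([np.cos(psi),np.sin(psi)]);v=np.array([-u[1],u[0]])
    for n in('top','scene'):
        im,d=snap(n);P=cloud(n,d);np.save('/tmp/P_%s.npy'%n,P);Q=P[(d>0)];q=Q-p;s=q[:,:2]@u*1e3;w=q[:,:2]@v
        m=(np.abs(w)<win)&(q[:,2]>zr[0])&(q[:,2]<zr[1]);print(n)
        print([(a+2,int(k.sum()),int(q[k][:,2].max()*1e4)/10,int(np.median(w[k])*1e4)/10) for a in range(14,116,bins) for k in [m&(s>=a)&(s<a+bins)] if k.sum()])
E
python3 - <<'E'
from chk import *
profile(-1)
go((.684,.1904,.33,1.517),(.684,.1904,.29,1.517))
for n in('top','scene'):
    P=pts(n);Q=P[(P[:,2]>.12)&(P[:,0]>.6)&(np.abs(P[:,1]-.15)<.05)]
    Q=Q[(np.abs(Q[:,1]-.15)<.02)|(Q[:,0]>.7)];print(n,solve(Q,hook(214),(.681,.151,-.054,.311),win=(.02,.012,.006)))
E
```

```text
top
[(60, 5, 22.6, -0.4), (64, 3, 25.9, -4.8), (68, 6, 22.5, -1.8), (72, 5, 25.3, -3.4), (76, 4, 25.5, -3.6), (80, 6, 23.5, -2.2), (84, 3, 24.2, -4.0), (88, 7, 25.6, -0.9), (92, 8, 22.5, -1.5), (96, 4, 20.9, -1.4), (100, 6, 22.2, -2.7), (104, 11, 21.2, -2.9), (108, 12, 16.0, -2.3)]
scene
[(16, 7, 44.1, -0.1), (20, 3, 20.0, -3.3), (28, 2, 19.7, -4.4), (32, 1, 20.9, -8.8), (36, 2, 27.8, -5.7), (40, 4, 29.1, -2.9), (44, 6, 31.4, -2.0), (48, 1, 25.0, -1.0), (52, 4, 23.3, -4.1), (56, 1, 14.6, -5.1), (60, 3, 22.2, -3.6), (64, 2, 17.4, -4.6), (68, 1, 17.8, 1.1), (72, 4, 21.0, -4.8), (76, 1, 15.3, -4.4), (80, 1, 18.7, -4.5), (84, 4, 19.9, -1.8), (88, 1, 15.8, -4.2), (92, 4, 19.9, -6.1), (96, 1, 17.7, -4.2), (100, 5, 18.5, -2.6), (104, 3, 11.4, -3.7), (108, 9, 16.2, -2.7), (112, 5, 10.5, -6.8)]
t 6.35 p [0.6    0.1949 0.33  ] psi 1.5165 F [-0.   0.1 -3.7] open 0.069
target (0.684, 0.1904, 0.33, 1.517) row [0.0002, 0.2104, 0.0001] -0.0002 mm 84
target (0.684, 0.1904, 0.29, 1.517) row [0.0002, 0.2104, 0.1001] -0.0002 mm 93
top (array([ 0.68238308,  0.15196215, -0.05984588,  0.3127483 ]), 178, 0.0007842912728526035)
scene (array([ 0.67959428,  0.1501428 , -0.04458804,  0.30879442]), 197, 0.0012738343692662744)
```

drive_tool:
  plan:
    - [[0.003,0.04,0,0],[0.003,0.09,0,0],[0.003,0.14,0,0],[0.003,0.18,0,0],[0.003,0.211,0,0],[0.003,0.211,0,0],[0.003,0.211,0,0],[0.003,0.211,0,0],[0.003,0.211,0,0],[0.003,0.211,0,0],[0.003,0.211,0,0],[0.003,0.211,0,0]]

```text
time_s: 7.35
eef_pos: [0.684, 0.1917, 0.3305]
eef_rot: [0.0, 0.726, 0.688, 0.0]
wrist_force: [1.0, -0.8, -3.1]
opening: 0.067
grasp_force: 59.0
```

drive_tool:
  plan:
    - [[0,0,0.02,0],[0,0,0.04,0],[0,0,0.06,0],[0,0,0.075,0],[0,0,0.085,0],[0,0,0.09,0],[0,0,0.09,0],[0,0,0.09,0]]

```text
time_s: 8.02
eef_pos: [0.6845, 0.1915, 0.2942]
eef_rot: [0.0, 0.726, 0.688, 0.0]
wrist_force: [0.6, 0.1, -2.8]
opening: 0.07
grasp_force: 59.0
```

```bash
python3 - <<'E'
from chk import *
go((.6845,.1914,.290,1.517))
profile(-1)
E
python3 - <<'E'
from h import *
a=np.load('/tmp/scene.npz')['im'][90:240,260:410,::-1]
cv2.imwrite('pics/deep_e.png',cv2.resize(a,None,fx=4,fy=4,interpolation=2))
E
```

```text
t 8.0167 p [0.6845 0.1915 0.2942] psi 1.5165 F [ 0.6  0.1 -2.8] open 0.07
target (0.6845, 0.1914, 0.29, 1.517) row [-0.0003, 0.0001, 0.0106] -0.0002 mm 4
top
[(60, 3, 24.8, -3.0), (64, 3, 21.8, -1.9), (68, 6, 26.3, -2.0), (72, 4, 24.1, -2.8), (76, 5, 25.6, -0.3), (80, 6, 21.6, -1.8), (84, 3, 21.7, -0.5), (88, 6, 25.2, -2.4), (92, 3, 26.1, -2.8), (96, 6, 24.3, -1.6), (100, 3, 20.0, -1.8), (104, 11, 21.2, -2.7), (108, 10, 13.0, -1.9)]
scene
[(16, 3, 44.6, -11.5), (28, 1, 22.0, -3.3), (36, 1, 22.3, -5.8), (40, 9, 29.9, -4.3), (44, 12, 32.0, -3.6), (48, 6, 25.5, -3.6), (52, 2, 17.7, 0.2), (56, 3, 22.2, -4.5), (60, 2, 22.9, -3.8), (64, 1, 20.0, -0.8), (68, 3, 18.6, -6.2), (72, 1, 20.4, -6.0), (76, 2, 18.7, -6.7), (80, 3, 19.2, -4.0), (84, 2, 20.4, -4.3), (88, 2, 18.8, -6.3), (92, 3, 19.2, -3.1), (96, 3, 18.3, -3.6), (100, 5, 17.9, -1.3), (104, 1, 5.9, 2.4), (108, 16, 15.3, -4.0), (112, 4, 6.7, -5.9)]
```

View pics/deep_e.png

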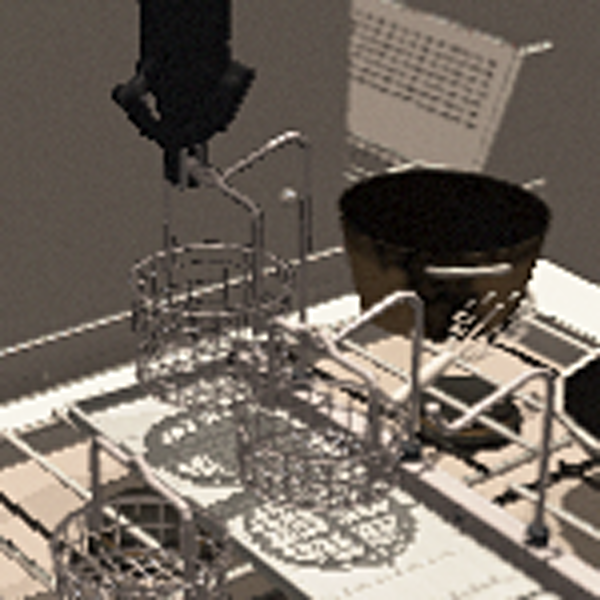

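The bail's bend is at crop (215,170), right under the tall hook's slope, and the basket is clear of its neighbour. I lower gently onto the hook.

drive_tool:
  plan:
    - [[0,0,0.003,0],[0,0,0.006,0],[0,0,0.008,0],[0,0,0.008,0],[0,0,0.008,0],[0,0,0.008,0]]

```text
time_s: 8.62
eef_pos: [0.6846, 0.1915, 0.2916]
eef_rot: [0.0, 0.726, 0.688, 0.0]
wrist_force: [0.6, 0.3, 0.4]
opening: 0.069
grasp_force: 59.2
```

drive_tool:
  plan:
    - [[0,0,0.003,0],[0,0,0.006,0],[0,0,0.006,0],[0,0,0.006,0]]

```text
time_s: 8.95
eef_pos: [0.6847, 0.1914, 0.2901]
eef_rot: [0.001, 0.726, 0.688, 0.001]
wrist_force: [-1.9, 0.2, 5.2]
opening: 0.065
grasp_force: 59.8
```

drive_tool:
  plan:
    - [[0,0,-0.003,0],[0,0,-0.003,0],[0,0,-0.003,0]]

```text
time_s: 9.2
eef_pos: [0.6846, 0.1915, 0.2903]
eef_rot: [0.0, 0.726, 0.688, 0.0]
wrist_force: [0.1, 0.2, 4.5]
opening: 0.066
grasp_force: 59.6
```

drive_tool:
  plan:
    - [[0,0,0,0],[0,0,0,0],[0,0,0,0],[0,0,0,0],[0,0,0,0],[0,0,0,0],[0,0,0,0],[0,0,0,0],[0,0,0,0],[0,0,0,0]]
  jaw: 0

```text
time_s: 10.03
eef_pos: [0.6843, 0.1915, 0.2897]
eef_rot: [0.0, 0.726, 0.688, 0.0]
wrist_force: [-0.1, 0.3, 0.8]
opening: 0.996
grasp_force: 0.0
```

drive_tool:
  plan:
    - [[0,0,-0.05,0],[0,0,-0.1,0],[0,0,-0.2,0],[0,0,-0.28,0],[0,0,-0.28,0],[0,0,-0.28,0],[0,0,-0.28,0]]

```text
time_s: 10.62
eef_pos: [0.6842, 0.1915, 0.4013]
eef_rot: [-0.0, 0.726, 0.688, -0.0]
wrist_force: [0.7, -1.0, 0.3]
opening: 0.999
grasp_force: 0.0
```

```bash
python3 - <<'E'
from chk import *
for n in('top','scene'):
    im,d=snap(n);P=cloud(n,d);np.save('/tmp/P_%s.npy'%n,P);Q=pts(n)
    for nm,H,g,zl in(('deep',180,(.681,.151,-.054,.13),.285),('shal',110,(.495,-.012,-.045,.066),.152),('hung',110,(.673,-.006,-.04,.115),.2)):
        q=Q[(Q[:,2]>zl)&(Q[:,2]<zl+.055)&(np.hypot(Q[:,0]-g[0],Q[:,1]-g[1])<.065)]
        print(n,nm,solve(q,bail(H),g,win=(.02,.012,.008)))
go((.684,.19,.45,1.517))
E
```

```text
top deep (array([ 0.6809953 ,  0.14689461, -0.03407877,  0.13206934]), 68, 0.0010407834681634234)
top shal (array([ 0.49712322, -0.01303178, -0.04154337,  0.06940393]), 150, 0.0012802940622912379)
top hung (array([ 0.67482967, -0.00800704, -0.03418907,  0.11753025]), 150, 0.0013073817714471482)
scene deep (array([ 0.67786967,  0.14879715, -0.04904827,  0.12859543]), 79, 0.0017634893449569376)
scene shal (array([ 0.49443982, -0.01197499, -0.04383359,  0.06596234]), 95, 0.001194653716425683)
scene hung (array([ 0.67110572, -0.00547915, -0.03804427,  0.11414666]), 86, 0.0014127366212959742)
t 10.7167 p [0.6838 0.1915 0.3995] psi 1.5165 F [ 0.  -0.6  0.4] open 1.0
target (0.684, 0.19, 0.45, 1.517) row [-0.0037, 0.0004, -0.1263] -0.0002 mm 51
```

The deep basket hangs within about 3 mm of the crook. Now the shallow basket, by its right-hand shoulder.

```bash
python3 -c "
from h import *
go((.494,-.0485,.40,1.528),(.494,-.0485,.25,1.528))"
```

```text
t 10.7167 p [0.6838 0.1915 0.3995] psi 1.5165 F [ 0.  -0.6  0.4] open 1.0
target (0.494, -0.0485, 0.4, 1.528) row [-0.6247, -0.4412, 0.0005] -0.0037 mm 306
target (0.494, -0.0485, 0.25, 1.528) row [-0.6245, -0.4399, 0.3755] -0.0037 mm 340
```

drive_tool:
  plan:
    - [[-0.62,-0.44,0,-0.0037],[-0.62,-0.44,0,-0.0037],[-0.62,-0.44,0,-0.0037],[-0.6245,-0.44,0,-0.0037],[-0.6245,-0.44,0,-0.0037],[-0.6245,-0.44,0,-0.0037],[-0.6245,-0.44,0,-0.0037],[-0.6245,-0.44,0.1,-0.0037],[-0.6245,-0.44,0.2,-0.0037],[-0.6245,-0.44,0.3,-0.0037],[-0.6245,-0.44,0.375,-0.0037],[-0.6245,-0.44,0.375,-0.0037]]

```text
time_s: 11.72
eef_pos: [0.4899, -0.047, 0.2435]
eef_rot: [-0.007, 0.722, 0.692, -0.003]
wrist_force: [-0.8, -0.8, -1.0]
opening: 0.999
grasp_force: 0.0
```

drive_tool:
  plan:
    - [[0,0,0,0],[0,0,0,0],[0,0,0,0],[0,0,0,0]]

```text
time_s: 12.05
eef_pos: [0.4964, -0.0487, 0.2541]
eef_rot: [0.002, 0.722, 0.692, 0.001]
wrist_force: [-0.3, 0.9, -0.0]
opening: 1.002
grasp_force: 0.0
```

```bash
python3 -c "
from h import *
go((.494,-.0485,.158,1.528))"
```

```text
t 12.05 p [ 0.4964 -0.0487  0.2541] psi 1.5285 F [-0.3  0.9 -0. ] open 1.002
target (0.494, -0.0485, 0.158, 1.528) row [0.0005, -0.0068, 0.2401] 0.0001 mm 96
```

drive_tool:
  plan:
    - [[0,0,0.05,0],[0,0,0.1,0],[0,0,0.15,0],[0,0,0.2,0],[0,0,0.23,0],[0,0,0.23,0],[0,0,0.23,0],[0,0,0.23,0],[0,0,0.23,0],[0,0,0.23,0]]

```text
time_s: 12.88
eef_pos: [0.4959, -0.0486, 0.1611]
eef_rot: [0.001, 0.722, 0.692, 0.001]
wrist_force: [-0.6, -0.3, -0.1]
opening: 0.996
grasp_force: 0.0
```

drive_tool:
  plan:
    - [[0,0,0,0],[0,0,0,0],[0,0,0,0],[0,0,0,0],[0,0,0,0],[0,0,0,0],[0,0,0,0],[0,0,0,0],[0,0,0,0],[0,0,0,0],[0,0,0,0],[0,0,0,0]]
  jaw: 1

```text
time_s: 13.88
eef_pos: [0.4951, -0.0484, 0.1597]
eef_rot: [0.0, 0.722, 0.692, 0.0]
wrist_force: [0.5, 0.7, 1.8]
opening: 0.066
grasp_force: 58.5
```

```bash
python3 -c "
from h import *
go((.494,-.0485,.158,1.528))"
```

```text
t 13.8833 p [ 0.4951 -0.0484  0.1597] psi 1.5282 F [0.5 0.7 1.8] open 0.066
target (0.494, -0.0485, 0.158, 1.528) row [-0.0004, -0.0027, 0.0043] 0.0001 mm 2
```

```bash
python3 -c "
from h import *
go((.495,-.0485,.25,1.528),(.50,-.19,.25,1.517),(.575,-.196,.25,1.517))"
```

```text
t 13.8833 p [ 0.4951 -0.0484  0.1597] psi 1.5282 F [0.5 0.7 1.8] open 0.066
target (0.495, -0.0485, 0.25, 1.528) row [-0.0003, -0.0002, -0.2257] 0.0001 mm 90
target (0.5, -0.19, 0.25, 1.517) row [-0.3532, 0.0274, -0.2256] 0.0036 mm 168
target (0.575, -0.196, 0.25, 1.517) row [-0.3602, 0.2154, -0.2256] 0.0036 mm 191
```

drive_tool:
  plan:
    - [[0,0,-0.06,0],[0,0,-0.12,0],[0,0,-0.18,0],[0,0,-0.226,0],[0,0,-0.226,0],[-0.07,0.005,-0.226,0.0036],[-0.15,0.01,-0.226,0.0036],[-0.23,0.02,-0.226,0.0036],[-0.31,0.03,-0.226,0.0036],[-0.353,0.03,-0.226,0.0036],[-0.353,0.03,-0.226,0.0036],[-0.353,0.03,-0.226,0.0036]]

```text
time_s: 14.88
eef_pos: [0.4999, -0.1903, 0.2479]
eef_rot: [-0.002, 0.727, 0.687, -0.0]
wrist_force: [0.1, 1.1, -3.1]
opening: 0.063
grasp_force: 58.9
```

drive_tool:
  plan:
    - [[-0.002,0.05,0,0],[-0.004,0.1,0,0],[-0.005,0.15,0,0],[-0.007,0.188,0,0],[-0.007,0.188,0,0],[-0.007,0.188,0,0],[-0.007,0.188,0,0],[-0.007,0.188,0,0],[-0.007,0.188,0,0],[-0.007,0.188,0,0],[-0.007,0.188,0,0],[-0.007,0.188,0,0]]

```text
time_s: 15.88
eef_pos: [0.5758, -0.1969, 0.2503]
eef_rot: [0.0, 0.726, 0.688, 0.0]
wrist_force: [-0.3, -0.5, -3.9]
opening: 0.066
grasp_force: 59.0
```

```bash
python3 - <<'E'
from chk import *
profile(1)
go((.662,-.201,.25,1.517))
for n in('top','scene'):
    P=pts(n);Q=P[(P[:,2]>.13)&(P[:,0]>.632)&(np.abs(P[:,1]+.163)<.03)]
    print(n,solve(Q,hook(129),(.664,-.163,-.05,.225),win=(.02,.012,.006)))
    Q=P[(P[:,2]>.24)&(P[:,2]<.29)&(np.hypot(P[:,0]-.574,P[:,1]+.16)<.065)]
    print('bail',solve(Q,bail(110),(.574,-.16,-.054,.159),win=(.02,.012,.008)))
E
```

```text
top
[]
scene
[(24, 1, 18.1, 5.6), (28, 1, 14.7, 4.0), (32, 1, 17.0, 3.1), (44, 1, 17.5, 3.8), (48, 3, 19.9, 6.9), (56, 4, 18.3, 4.7), (60, 1, 20.5, 6.0), (64, 2, 16.5, 5.5), (68, 3, 19.4, 3.5), (72, 1, 15.1, 4.4), (76, 5, 19.4, 4.7), (80, 2, 14.6, 5.3), (84, 3, 18.5, 5.6), (88, 2, 17.8, 2.0), (92, 5, 18.2, 4.3), (96, 2, 16.6, 4.8), (100, 7, 14.5, 3.8), (104, 9, 7.5, 3.3), (108, 1, 8.3, 2.7)]
t 15.9833 p [ 0.5758 -0.1969  0.2502] psi 1.5166 F [-0.3 -0.1 -3.8] open 0.067
target (0.662, -0.201, 0.25, 1.517) row [0.0014, 0.2156, 0.0007] -0.0001 mm 86
top (array([ 0.66517196, -0.16696047,  0.0022056 ,  0.22846344]), 17, 0.0006560484117818059)
bail (array([ 0.574, -0.16 , -0.054,  0.159]), 0, 9)
scene (array([ 0.66300075, -0.16319358, -0.04676635,  0.22440659]), 189, 0.0010739820836835248)
bail (array([ 0.57123875, -0.15405222, -0.12021871,  0.1618247 ]), 133, 0.0033366639793127283)
```

drive_tool:
  plan:
    - [[0.0015,0.04,0,0],[0.0015,0.09,0,0],[0.0015,0.14,0,0],[0.0015,0.19,0,0],[0.0015,0.219,0,0],[0.0015,0.219,0,0],[0.0015,0.219,0,0],[0.0015,0.219,0,0],[0.0015,0.219,0,0],[0.0015,0.219,0,0],[0.0015,0.219,0,0],[0.0015,0.219,0,0]]

```text
time_s: 16.98
eef_pos: [0.6632, -0.201, 0.2504]
eef_rot: [0.0, 0.726, 0.688, 0.0]
wrist_force: [0.4, 0.4, -3.1]
opening: 0.064
grasp_force: 59.0
```

drive_tool:
  plan:
    - [[0,0,0.02,0],[0,0,0.04,0],[0,0,0.06,0],[0,0,0.08,0],[0,0,0.09,0],[0,0,0.09,0],[0,0,0.09,0],[0,0,0.09,0]]

```text
time_s: 17.65
eef_pos: [0.6637, -0.201, 0.2145]
eef_rot: [0.0, 0.726, 0.688, 0.0]
wrist_force: [-0.4, -0.5, -3.0]
opening: 0.067
grasp_force: 59.0
```

drive_tool:
  plan:
    - [[0,0,0.006,0],[0,0,0.012,0],[0,0,0.012,0],[0,0,0.012,0]]

```text
time_s: 17.98
eef_pos: [0.6635, -0.2009, 0.2094]
eef_rot: [0.0, 0.726, 0.688, 0.0]
wrist_force: [0.8, -0.5, -2.3]
opening: 0.068
grasp_force: 59.1
```

```bash
python3 - <<'E'
from chk import *
profile(1)
go((.6635,-.201,.206,1.517))
a=np.load('/tmp/scene.npz')['im'][120:270,290:440,::-1]
cv2.imwrite('pics/shal.png',cv2.resize(a,None,fx=4,fy=4,interpolation=2))
E
```

```text
top
[]
scene
[(24, 2, 18.2, 3.6), (28, 2, 20.6, 2.8), (32, 4, 24.1, 10.3), (36, 5, 23.1, 8.1), (40, 1, 18.6, 3.8), (64, 3, 20.7, 4.3), (68, 3, 18.4, 2.9), (72, 4, 18.9, 3.9), (76, 1, 18.2, 3.7), (80, 4, 20.2, 6.2), (84, 3, 15.8, 1.8), (88, 1, 18.3, 3.4), (92, 3, 14.3, 4.6), (96, 4, 14.8, 5.0), (100, 7, 14.2, 3.5), (104, 5, -4.3, 2.7), (108, 2, -0.9, 2.8)]
t 18.0833 p [ 0.6635 -0.2009  0.2094] psi 1.5169 F [ 0.3  0.2 -2.6] open 0.069
target (0.6635, -0.201, 0.206, 1.517) row [-0.0003, 0.0, 0.0086] -0.0 mm 3
```

View pics/shal.png

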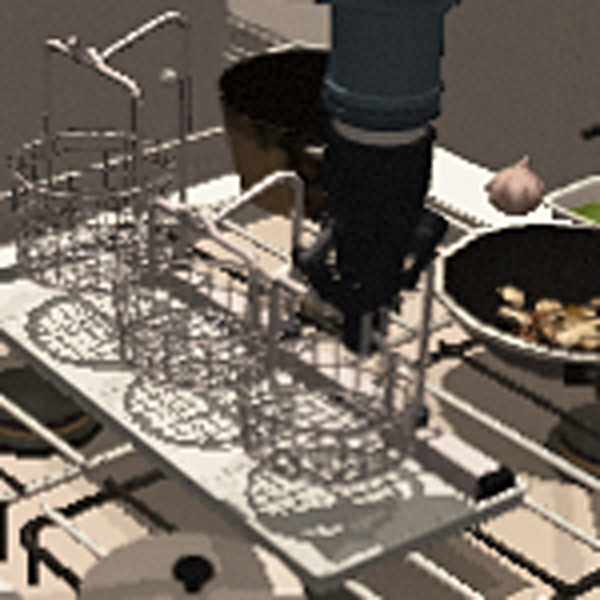

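The deep basket hangs straight at crop (90,180). The shallow one is at the right hook (330,400), and its visible shoulder lines up with its neighbours. I keep lowering until the hook bears it.

drive_tool:
  plan:
    - [[0,0,0.004,0],[0,0,0.008,0],[0,0,0.008,0],[0,0,0.008,0]]

```text
time_s: 18.42
eef_pos: [0.6638, -0.2009, 0.2075]
eef_rot: [0.001, 0.726, 0.688, 0.0]
wrist_force: [-3.4, 2.2, 5.1]
opening: 0.066
grasp_force: 59.7
```

drive_tool:
  plan:
    - [[0,0,0.003,0],[0,0,0.005,0],[0,0,0.005,0],[0,0,0.005,0]]

```text
time_s: 18.75
eef_pos: [0.6641, -0.2009, 0.2066]
eef_rot: [0.001, 0.726, 0.688, 0.001]
wrist_force: [-3.0, 2.0, 9.3]
opening: 0.065
grasp_force: 60.0
```

drive_tool:
  plan:
    - [[0,0,-0.006,0],[0.004,-0.006,-0.006,0],[0.004,-0.006,-0.006,0],[0.004,-0.006,-0.001,0],[0.004,-0.006,-0.001,0],[0.004,-0.006,-0.001,0]]

```text
time_s: 19.25
eef_pos: [0.6626, -0.2002, 0.207]
eef_rot: [0.003, 0.726, 0.688, 0.001]
wrist_force: [1.8, -1.4, 8.5]
opening: 0.066
grasp_force: 60.0
```

drive_tool:
  plan:
    - [[0,0,-0.004,0],[0,0,-0.004,0],[0,0,-0.004,0]]

```text
time_s: 19.5
eef_pos: [0.6624, -0.2003, 0.2075]
eef_rot: [0.002, 0.726, 0.688, 0.001]
wrist_force: [4.8, -4.0, 6.7]
opening: 0.063
grasp_force: 59.8
```

drive_tool:
  plan:
    - [[0,0,0,0],[0,0,0,0],[0,0,0,0],[0,0,0,0],[0,0,0,0],[0,0,0,0],[0,0,0,0],[0,0,0,0],[0,0,0,0],[0,0,0,0]]
  jaw: 0

```text
time_s: 20.33
eef_pos: [0.6611, -0.1992, 0.2061]
eef_rot: [0.0, 0.726, 0.688, -0.0]
wrist_force: [0.4, -0.5, 0.2]
opening: 1.0
grasp_force: 0.0
```

drive_tool:
  plan:
    - [[0,0,-0.05,0],[0,0,-0.1,0],[0,0,-0.2,0],[0,0,-0.3,0],[0,0,-0.4,0],[0,0,-0.4,0],[0,0,-0.4,0],[0,0,-0.4,0],[0,0,-0.4,0],[0,0,-0.4,0],[0,0,-0.4,0],[0,0,-0.4,0]]

```text
time_s: 21.33
eef_pos: [0.6608, -0.1991, 0.3648]
eef_rot: [-0.001, 0.726, 0.688, -0.0]
wrist_force: [-0.3, 0.3, 0.8]
opening: 0.997
grasp_force: 0.0
```

drive_tool:
  plan:
    - [[0,-0.5,-0.1,0],[0,-0.5,-0.1,0],[0,-0.5,-0.1,0],[0,-0.5,-0.1,0],[0,-0.5,-0.1,0],[0,-0.5,-0.1,0],[0,-0.5,-0.1,0],[0,-0.5,-0.1,0],[0,-0.5,-0.1,0],[0,-0.5,-0.1,0],[0,-0.5,-0.1,0],[0,-0.5,-0.1,0]]

```text
time_s: 22.33
eef_pos: [0.4619, -0.1884, 0.4054]
eef_rot: [-0.001, 0.726, 0.688, -0.0]
wrist_force: [-0.8, 0.7, 0.6]
opening: 1.003
grasp_force: 0.0
```

```bash
cat > fin.py <<'E'
from chk import *
for n in('top','scene'):
    im,d=snap(n);P=cloud(n,d);np.save('/tmp/P_%s.npy'%n,P);Q=pts(n)
    for nm,H,g,zl in(('deep',180,(.681,.151,-.054,.13),.285),('shal',110,(.664,-.164,-.05,.115),.2),('hung',110,(.673,-.006,-.04,.115),.2)):
        q=Q[(Q[:,2]>zl)&(Q[:,2]<zl+.055)&(np.hypot(Q[:,0]-g[0],Q[:,1]-g[1])<.065)]
        r=solve(q,bail(H),g,win=(.02,.012,.008));print(n,nm,r[0].round(4),r[1],round(r[2],4))
        z0=r[0][3]
        b=P[(np.hypot(P[...,0]-g[0],P[...,1]-g[1])<.09)&(P[...,2]>z0-.003)&(P[...,2]<z0+.1)&(d>0)]
        print('   body z range centre',b[:,:2].mean(0).round(4))
print(state()[0]['time_s'])
E
python3 fin.py; python3 -c "
from h import *
a=np.load('/tmp/scene.npz')['im'][120:270,290:440,::-1]
cv2.imwrite('pics/fin.png',cv2.resize(a,None,fx=4,fy=4,interpolation=2))"
```

```text
top deep [ 0.6813  0.1499 -0.047   0.1309] 172 0.0012
   body z range centre [0.68   0.1476]
top shal [ 0.6636 -0.1654 -0.094   0.1178] 83 0.0013
   body z range centre [ 0.68   -0.1532]
top hung [ 0.6748 -0.0079 -0.0309  0.1177] 151 0.0014
   body z range centre [ 0.6723 -0.0065]
scene deep [ 0.6791  0.1461 -0.0856  0.1299] 32 0.0007
   body z range centre [0.6719 0.1408]
scene shal [ 0.6616 -0.166  -0.065   0.1141] 104 0.0012
   body z range centre [ 0.6586 -0.1618]
scene hung [ 0.6729 -0.0078 -0.02    0.113 ] 84 0.0014
   body z range centre [ 0.6677 -0.0027]
22.4333
```

View pics/fin.png

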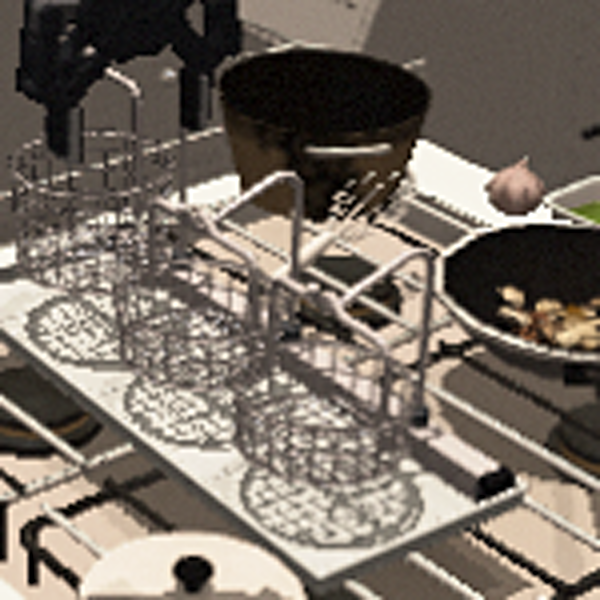

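All three baskets hang in their crooks, the shallow one's bend at crop (320,297). I let them settle, then hand in.

drive_tool:
  plan:
    - [[0,0,0,0],[0,0,0,0],[0,0,0,0],[0,0,0,0],[0,0,0,0],[0,0,0,0],[0,0,0,0],[0,0,0,0],[0,0,0,0],[0,0,0,0],[0,0,0,0],[0,0,0,0]]

```text
time_s: 23.43
eef_pos: [0.4614, -0.1884, 0.4061]
eef_rot: [-0.0, 0.726, 0.688, -0.0]
wrist_force: [-0.2, 0.2, -0.6]
opening: 1.0
grasp_force: 0.0
```

drive_tool:
  plan:
    - [[0,0,0,0],[0,0,0,0],[0,0,0,0],[0,0,0,0],[0,0,0,0],[0,0,0,0],[0,0,0,0],[0,0,0,0],[0,0,0,0],[0,0,0,0],[0,0,0,0],[0,0,0,0]]

```text
time_s: 24.43
eef_pos: [0.4614, -0.1884, 0.4061]
eef_rot: [-0.0, 0.726, 0.688, -0.0]
wrist_force: [-0.3, -0.6, -0.2]
opening: 1.001
grasp_force: 0.0
```

drive_tool:
  plan:
    - [[0,0,0,0],[0,0,0,0],[0,0,0,0],[0,0,0,0],[0,0,0,0],[0,0,0,0],[0,0,0,0],[0,0,0,0],[0,0,0,0],[0,0,0,0],[0,0,0,0],[0,0,0,0]]

```text
time_s: 25.43
eef_pos: [0.4614, -0.1884, 0.4061]
eef_rot: [0.0, 0.726, 0.688, 0.0]
wrist_force: [0.0, 0.3, -0.6]
opening: 0.999
grasp_force: 0.0
```

drive_tool:
  plan:
    - [[0,0,0,0],[0,0,0,0],[0,0,0,0],[0,0,0,0],[0,0,0,0],[0,0,0,0],[0,0,0,0],[0,0,0,0],[0,0,0,0],[0,0,0,0],[0,0,0,0],[0,0,0,0]]

```text
time_s: 26.43
eef_pos: [0.4614, -0.1884, 0.4061]
eef_rot: [0.0, 0.726, 0.688, -0.0]
wrist_force: [0.1, -0.1, -0.3]
opening: 0.999
grasp_force: 0.0
```

```bash
python3 fin.py; python3 -c "
from bench import ctrl
print(ctrl.hand_in())"
```

```text
top deep [ 0.681   0.1504 -0.0473  0.1323] 169 0.0011
   body z range centre [0.6802 0.1479]
top shal [ 0.6642 -0.165  -0.0975  0.1198] 81 0.0014
   body z range centre [ 0.6799 -0.1536]
top hung [ 0.6743 -0.0079 -0.0367  0.1174] 152 0.0012
   body z range centre [ 0.6721 -0.0071]
scene deep [ 0.6793  0.1459 -0.0385  0.1286] 32 0.0009
   body z range centre [0.6717 0.1402]
scene shal [ 0.6626 -0.1631 -0.0695  0.114 ] 107 0.0013
   body z range centre [ 0.6603 -0.1619]
scene hung [ 0.672  -0.0071 -0.0043  0.1137] 82 0.0013
   body z range centre [ 0.6679 -0.0027]
26.5333
the job is handed in; nothing more can be done
None
```

Job handed in at 26.5 s, verdict not shown: by the camera fits the deep basket hangs on the tall hook and the shallow one on the low hook, each bend within about 5 mm of its crook and at rest, and the third basket is still on its hook.

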